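# Feed the tube racks to the end stop and start the load

## Robot

A 6-joint arm with a two-finger parallel gripper is mounted at the origin on the work surface. World frame = base frame: x ahead of the robot, y to its left, z up, the work surface at z = 0. Lengths are in m, angles in rad, forces in N, time in s.
With the tool pointing down it reaches from about 0.375 to 0.975 m from the base axis. Payload 3.8 kg.
Tool frame: the origin (TCP) lies between the finger pads; the fingertips stand 25 mm ahead of it and the grasp point (between the pads) lies 6 mm ahead of it; z points along the fingers, x is the direction in which the jaws open and shut, and the axes are right-handed (so a half turn about z gives the same grasp; the last joint's range is limited). The gripper opens to 88 mm and grips with 3 to 60 N. Pads are 18 mm wide; open, the fingers measure 123 mm over their backs; the gripper's body (75 mm by 187 mm) begins 45 mm behind the grasp point.
Start: joints at [-1.298, 0.264, 1.604, -0, 1.274, -0.037], TCP at [0.206, -0.643, 0.264] pointing down, gripper open.
Joint ranges: [-2.63, 2.63], [-0.94, 2.18], [0.31, 2.57], [-1.31, 4.45], [0, 2.66], [-2.55, 2.55]. Speed limits (rad/s): [2.57, 2.57, 3.14, 3.14, 3.14, 3.14].

## Interface

Orientations are given as a 3x3 rotation matrix whose columns are the frame's x, y, z axes.
In Python, from workcell import bot gives the robot as it stands. The module is installed in compiled form; this text tells all that it offers.
- The arm moves only by the tool play_rows, never from a script. Its argument "targets" is text: rows parted by semicolons, each of 4 numbers parted by spaces: the shift along the world's x, y, z in mm, then the turn about the world's z in degrees. A call has 1 to 12 rows; each row shifts and turns the pose as measured when the row begins; what a row does not reach is not made up. A row lasts 1/8 s, in which the tool goes at most 62.5 mm and 10.7 degrees, less where a joint would pass 70% of its speed; a pose out of reach is approached as far as the arm can. A call with a gripper value outside its range is refused whole. "jaw" is the opening, from 0 (shut) to 1 (fully open), set as the call begins (left out, the last holds). The fingers move at their own pace and stop on an object; "squeeze" is the grip in N (left out, the last holds). Time passes only in rows, so rows that do not move let the fingers close. It gives the time, the measured TCP pose, the force and the opening at its end, in the units of the state.
- bot.observe(): the state, without advancing time (a new reading comes with each control period).
- bot.read_camera(name): name is "scene" or "top" or "wrist"; returns the picture (384x512x3 uint8, red, green, blue); there is no depth.
- bot.camera_model(name): a dict with "camera_matrix" (3x3 intrinsics, pixels), "k1" (the pictures are not rectified: a ray, as slopes to the right and down, at radius r is drawn at 1 + k1 r^2 times it, then the intrinsics apply), "world_from_camera" (4x4, takes a point from camera to world coordinates); the wrist camera has in their place "hand_eye" (4x4, takes a point from camera to tool coordinates, whose origin is the TCP and whose axes are the tool frame's). Camera axes: x right, y down, z forward; pixel columns grow to the right and rows downward; lengths in m; the calibration is good to about 2 mm. A picture is of the moment at which its call begins: read the wrist's pose just before it. camera_model takes no time and is no camera call.
- bot.hand_in(): hands the job in, once; it reports no verdict.
The state is a dict: "time": time; "qpos": joint angles; "qd": joint speeds; "joint_efforts": joint torques, N m; "ee_pos": TCP position; "orientation": TCP orientation; "contact_force": force on the tool from outside, world axes, zero at the start; "moment": the same for the moment, N m; "finger_gap": finger opening in m.
Only numpy, scipy, OpenCV 4.12 (cv2) and the standard library are available. Lean on these libraries where they do the work, as an engineer would, in place of code of your own. Each camera call takes 0.05 s, during which the arm holds its last target.

## Task

Push the whole row of tube racks together along the feeder's rail until the front rack is fully home against the end stop and the row is closed up behind it, then press the green load key right down and let it come up again. Push smoothly with the fingers on the rear rack itself, never on the tube caps; do not lift or tip a rack or let the row come apart, and press the key only once the racks are home. Leave the bottle, tube, carton and dishes standing where they are.

Things in the scene. Friction and masses are not known exactly. Their poses are not given: they have to be found in the camera images.
- feeder: White sample rack feeder fixed to the bench, 385 x 150 mm. Its lane runs along its x, floor 35 mm above the bench, from the open end at x = -170 mm to the end stop at x = 130 mm; beyond is the drive head, x = 138 to 212 mm, 85 mm high. Origin: on the bench, under the lane's centre line, 130 mm before the stop; x towards the stop (roughly the robot's left), z up.
- lane_mid (a point): Point on the lane floor above the feeder's origin, on the centre line (axes as the feeder's). Here runs a steel guide rail 10 mm wide, 5 mm high; the racks' slots have 2 mm free each side of it. Low grey guides edge the lane 64 mm either side, 9 mm higher than its floor. On the robot's side at the stop stands a label reader: x = 94 to 130, y = 75 to 103 mm, 85 mm high.
- end_stop (a point): Point in the plane of the end stop's face, on the lane's centre line, at lane floor height (35 mm above the bench). The stop is two black rubber pads 26 mm wide, 36 mm either side of the centre line, from 6 to 30 mm above the lane floor. Axes as the feeder's; the racks stand on its -x side.
- rack_a: Grey five-place tube rack, 26 mm along the lane (x) x 118 mm across it (y) x 44 mm high, about 0.12 kg, with flat upright faces, a slot underneath straddling the rail, and blue tube caps up to 56 mm above its underside. Front rack; when home its origin is 13 mm before the stop. Origin: centre of its underside; x along the lane to the stop, z up.
- rack_b: Grey five-place tube rack, 26 mm along the lane (x) x 118 mm across it (y) x 44 mm high, about 0.12 kg, with flat upright faces, a slot underneath straddling the rail, and red tube caps up to 56 mm above its underside. Second rack, touching rack_a (gap under 1 mm). Origin: centre of its underside; x along the lane to the stop, z up.
- rack_c: Grey five-place tube rack, 26 mm along the lane (x) x 118 mm across it (y) x 44 mm high, about 0.12 kg, with flat upright faces, a slot underneath straddling the rail, and red tube caps up to 56 mm above its underside. Third rack, touching rack_b (gap under 1 mm). Origin: centre of its underside; x along the lane to the stop, z up.
- rack_d: Grey five-place tube rack, 26 mm along the lane (x) x 118 mm across it (y) x 44 mm high, about 0.12 kg, with flat upright faces, a slot underneath straddling the rail, and red tube caps up to 56 mm above its underside. Rear rack, touching rack_c; when home its origin is 91 mm before the stop. Pushing the row takes 1 to 5 N. Origin: centre of its underside; x along the lane to the stop, z up.
- load_key_top (a point): Middle of the top face of the green round load key (26 mm across) on top of the drive head, 107 mm above the bench when up, in a grey collar 42 mm across that is 10 mm lower. Pressed straight down; it travels 6 mm and springs back.
- load_key (a joint): Travel of the load key, m: 0 up, 0.006 fully down (about 5 N).
- tubes_a: The five tubes fixed in rack_a, seen as blue screw caps 16 mm in diameter, 22 mm apart in a line across the lane, from 44 to 56 mm above the rack's underside; their sides stand 5 mm inside the rack's faces. Same origin and axes as the rack.
- tubes_b: The five tubes fixed in rack_b, seen as red screw caps 16 mm in diameter, 22 mm apart in a line across the lane, from 44 to 56 mm above the rack's underside; their sides stand 5 mm inside the rack's faces. Same origin and axes as the rack.
- tubes_c: The five tubes fixed in rack_c, seen as red screw caps 16 mm in diameter, 22 mm apart in a line across the lane, from 44 to 56 mm above the rack's underside; their sides stand 5 mm inside the rack's faces. Same origin and axes as the rack.
- tubes_d: The five tubes fixed in rack_d, seen as red screw caps 16 mm in diameter, 22 mm apart in a line across the lane, from 44 to 56 mm above the rack's underside; their sides stand 5 mm inside the rack's faces. Same origin and axes as the rack.
- media_bottle: Bystander: amber media bottle with blue cap, 66 mm in diameter, 125 mm tall, standing on the bench on the far side of the feeder. Origin: centre of its underside.
- upturned_tube: Bystander: white 50 ml centrifuge tube standing upside down on its red cap, 34 mm in diameter, 114 mm tall, 45 g, far side of the feeder. Origin: centre of its underside.
- filter_carton: Bystander: white carton with a blue band, 68 x 68 x 72 mm, far side of the feeder. Origin: centre of its underside.
- dish_stack: Bystander: stack of three culture dishes, 91 mm in diameter, 48 mm high, on the bench beyond the open end of the lane. Origin: centre of its underside.

How it is judged:
On the way, in this order (a step that is already met when the one before it is completed fails the run):
1. the row of racks is home against the end stop, closed up (x of rack_a in the frame of end_stop between -0.016 and -0.009 m and x of rack_b in the frame of end_stop between -0.043 and -0.035 m and x of rack_c in the frame of end_stop between -0.07 and -0.061 m and x of rack_d in the frame of end_stop between -0.097 and -0.087 m), for 0.2 s.
2. the load key is pressed right down (value of joint load_key above 0.0045 m), for 0.05 s.
At the end, for the whole second after the job is handed in: Front rack within 3 mm of the end stop, each rack behind adding at most 1 mm of gap; all racks flat on the lane (3 mm), square to it (0.06 rad), within 6 mm of its centre line and at rest; after that the load key was pressed at least 4.5 mm and is up again (all of step 1 and y of rack_a in the frame of end_stop between -0.006 and 0.006 m and z of each of rack_a, rack_b, rack_c, rack_d in the frame of end_stop below 0.003 m and angle between the x axis of each of rack_a, rack_b, rack_c, rack_d and the x axis of feeder, either way round below 0.06 rad and linear speed of each of rack_a, rack_b, rack_c, rack_d below 0.01 m/s and y of rack_b in the frame of end_stop between -0.006 and 0.006 m and y of rack_c in the frame of end_stop between -0.006 and 0.006 m and y of rack_d in the frame of end_stop between -0.006 and 0.006 m and value of joint load_key below 0.001 m); the robot touches nothing.
It fails at once if a rack was lifted (8 mm) off the lane or tipped (0.2 rad) (z of any of rack_a, rack_b, rack_c, rack_d in the frame of end_stop above 0.008 m or angle between any of rack_a, rack_b, rack_c, rack_d's own z axis and vertical above 0.2 rad).
It fails at once if the fingers pushed on or gripped the tubes (over 1.5 N) (contact force between the fingers and tubes_a above 1.5 N or contact force between the fingers and tubes_b above 1.5 N or contact force between the fingers and tubes_c above 1.5 N or contact force between the fingers and tubes_d above 1.5 N).
It fails at once if the row came apart (over 10 mm of gaps in all) or a rack was jolted (over 0.4 m/s) (horizontal distance between rack_a and rack_d above 0.088 m or linear speed of any of rack_a, rack_b, rack_c, rack_d above 0.4 m/s).
It fails at once if the load key was pressed before the racks were home (value of joint load_key above 0.003 m and x of rack_a in the frame of end_stop below -0.019 m).
It fails at once if the bottle, upturned tube, carton or dishes were moved (20 mm) or knocked over (distance of any of media_bottle, upturned_tube, filter_carton, dish_stack from where it was at the start of the episode above 0.02 m or angle between any of media_bottle, upturned_tube, filter_carton, dish_stack's own z axis and vertical above 0.3 rad).
It also fails if it takes over 45 s, if anything falls off the work surface, if the arm or the gripper's body presses on something with over 40 N, if the wrist force passes 120 N, or if a joint passes its speed limit or range.

## Working session

There is one attempt and no reset: what is moved stays moved. The work goes in short steps, Python scripts to look and compute and a tool call to move; the robot and the scene stay as the last step left them, time stands still between calls to the robot, and variables do not carry over. Pictures are saved under pics/ and viewed, and the job is handed in when it is done.

Besides the shell and the picture viewer there is one more tool, called after ">>>" by a JSON object that holds its "api" and its "payload". play_rows: Moves the arm, as the interface text tells. Its arguments: {"type":"object","properties":{"targets":{"type":"string"},"jaw":{"type":"number"},"squeeze":{"type":"number"}},"required":["targets"]}

```bash
mkdir -p pics; python3 - <<'E'
from workcell import bot
import cv2
s=bot.observe(); print(s)
for n in ["scene","top","wrist"]:
    im=bot.read_camera(n); cv2.imwrite(f"pics/{n}0.png",im[:,:,::-1]); m=bot.camera_model(n); print(n,m)
E
```

```text
{'time': 0.0, 'qpos': array([-1.29791111e+00,  2.64769733e-01,  1.60532700e+00,  9.40804149e-06,
        1.27372880e+00, -3.68785077e-02]), 'qd': array([ 2.31671003e-04, -1.75287654e-03, -1.10843972e-03,  1.23008644e-03,
        2.59918245e-04, -3.72884368e-05]), 'joint_efforts': array([-1.09011606e-03, -5.02114892e+01, -3.56873095e+01,  7.26478687e-02,
        2.92785116e-02, -1.81047171e-04]), 'ee_pos': array([ 0.20560361, -0.64224791,  0.26240217]), 'orientation': array([[ 3.04830323e-01, -9.52406490e-01, -5.93123610e-04],
       [-9.52404062e-01, -3.04830886e-01,  2.15268531e-03],
       [-2.23103386e-03, -9.13104241e-05, -9.99997507e-01]]), 'contact_force': array([ 0.51404051, -0.54331064,  0.97286147]), 'moment': array([ 0.03252438, -0.02927842, -0.01650302]), 'finger_gap': 0.08808723441913502}
scene {'camera_matrix': array([[491.6484209 ,   0.        , 252.77792426],
       [  0.        , 491.6484209 , 193.27232299],
       [  0.        ,   0.        ,   1.        ]]), 'k1': -0.12268444757095413, 'world_from_camera': array([[ 5.10747274e-01,  5.08822187e-01, -6.92991489e-01,
 
[... 615 characters left out ...]
, -0.0421508 ],
       [-0.02676544, -0.05732729, -0.99799659,  0.98943332],
       [ 0.        ,  0.        ,  0.        ,  1.        ]])}
wrist {'camera_matrix': array([[272.05925402,   0.        , 256.05884924],
       [  0.        , 272.05925402, 195.64227008],
       [  0.        ,   0.        ,   1.        ]]), 'k1': 0.021785300151445218, 'hand_eye': array([[ 9.99999056e-01,  1.02840746e-03,  9.10934824e-04,
         1.14251568e-04],
       [-1.24029020e-03,  9.60965151e-01,  2.76666659e-01,
        -7.20006161e-02],
       [-5.90850564e-04, -2.76667528e-01,  9.60965520e-01,
        -1.20611439e-01],
       [ 0.00000000e+00,  0.00000000e+00,  0.00000000e+00,
         1.00000000e+00]])}
```

View pics/scene0.png

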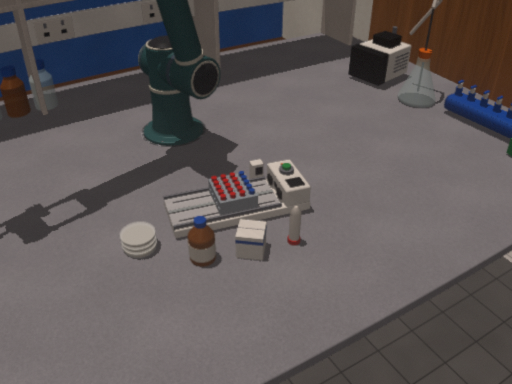

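View pics/top0.png

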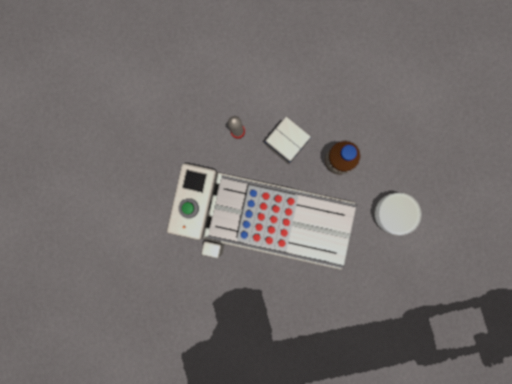

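View pics/wrist0.png

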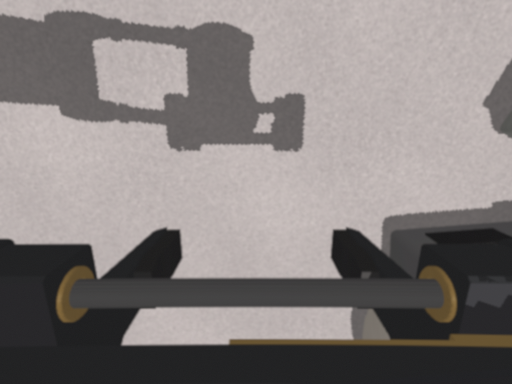

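The top view shows the four rows of caps at columns 245–292 and rows 190–245, the rear rack on the right. The green key is at (188,208) and the dishes at (398,214). The open end of the lane is on the right, towards world −y. Next I'll segment the caps and key, then triangulate them.

```bash
cat > h.py <<'E'
from workcell import bot
import numpy as np, cv2
def ray(m,uv,T=None):
    K=m["camera_matrix"];d=np.array([(uv[0]-K[0,2])/K[0,0],(uv[1]-K[1,2])/K[1,1]])
    x=d.copy()
    for _ in range(20): x=d/(1+m["k1"]*(x@x))
    T=m["world_from_camera"] if T is None else T
    v=T[:3,:3]@np.array([x[0],x[1],1.]); return T[:3,3],v/np.linalg.norm(v)
def onz(o,v,z): return o+v*(z-o[2])/v[2]
def tri(rs):
    A=sum(np.eye(3)-np.outer(v,v) for o,v in rs); b=sum((np.eye(3)-np.outer(v,v))@o for o,v in rs)
    p=np.linalg.solve(A,b); return p,[np.linalg.norm((np.eye(3)-np.outer(v,v))@(p-o)) for o,v in rs]
def wristT(s):
    T=np.eye(4);T[:3,:3]=s["orientation"];T[:3,3]=s["ee_pos"];return T@bot.camera_model("wrist")["hand_eye"]
def blobs(im,col,roi,amin=8):
    hsv=cv2.cvtColor(im,cv2.COLOR_RGB2HSV);H,S,V=[hsv[:,:,i].astype(int) for i in range(3)]
    M={"red":((H<8)|(H>170))&(S>140)&(V>90),"blue":(H>105)&(H<130)&(S>140)&(V>60),"green":(H>45)&(H<90)&(S>120)&(V>40)}[col].astype(np.uint8)
    k=np.zeros_like(M);x0,y0,x1,y1=roi;k[y0:y1,x0:x1]=1;M*=k
    n,l,st,c=cv2.connectedComponentsWithStats(M)
    return [(c[i].round(1).tolist(),int(st[i,4])) for i in range(1,n) if st[i,4]>=amin]
E
python3 - <<'E'
from h import *
T=cv2.imread("pics/top0.png")[:,:,::-1].copy();S=cv2.imread("pics/scene0.png")[:,:,::-1].copy()
for c in ["red","blue","green"]:
    print(c,"top",blobs(T,c,(160,150,310,260)));print(c,"scene",blobs(S,c,(200,150,310,215)))
cv2.imwrite("pics/a.png",cv2.resize(T[155:275,160:360],None,fx=4,fy=4,interpolation=cv2.INTER_CUBIC)[:,:,::-1])
cv2.imwrite("pics/b.png",cv2.resize(S[145:265,110:310],None,fx=4,fy=4,interpolation=cv2.INTER_CUBIC)[:,:,::-1])
E
```

```text
red top [([265.5, 195.7], 28), ([277.6, 198.4], 30), ([290.5, 201.0], 26), ([263.1, 205.9], 25), ([275.5, 208.5], 28), ([288.0, 211.5], 26), ([260.9, 216.4], 27), ([273.4, 219.0], 25), ([285.9, 221.8], 23), ([258.6, 226.7], 27), ([271.0, 229.5], 26), ([283.6, 232.3], 25), ([256.4, 237.3], 27), ([268.6, 240.0], 25), ([281.2, 242.8], 26)]
red scene [([236.6, 182.9], 107), ([227.3, 184.7], 107), ([218.1, 186.9], 110)]
blue top [([253.0, 193.0], 21), ([250.8, 203.2], 20), ([248.5, 213.5], 20), ([246.0, 224.0], 21), ([243.8, 234.2], 20)]
blue scene [([246.1, 181.3], 72)]
green top [([187.4, 207.6], 92)]
green scene [([286.0, 165.5], 24)]
```

View pics/a.png

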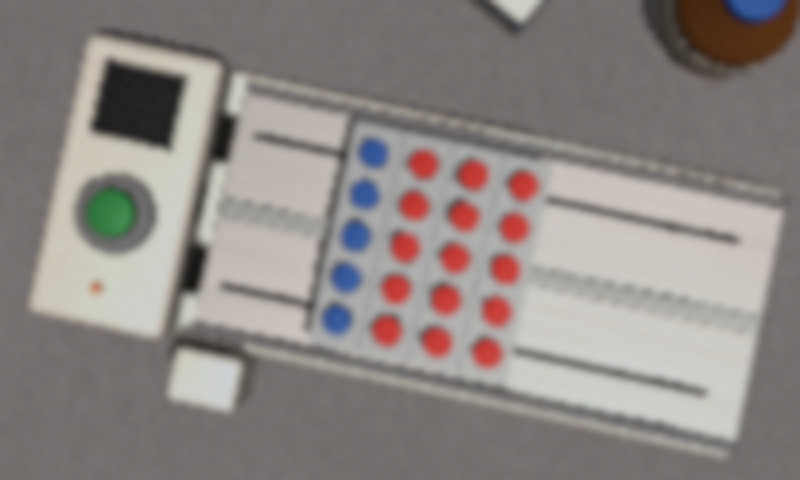

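View pics/b.png

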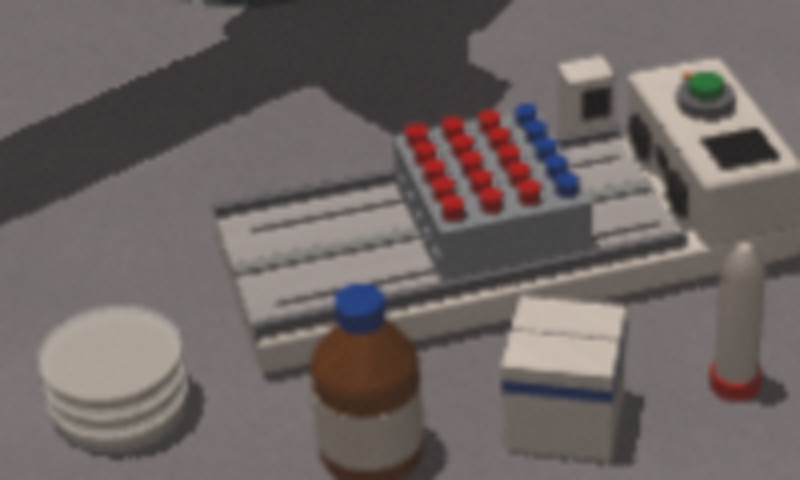

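The crops show clean caps and the key. The pads are visible at about (214,190) and (208,222) in the top view.

```bash
python3 - <<'E'
from h import *
T=cv2.imread("pics/top0.png")[:,:,::-1].copy()
mt=bot.camera_model("top");ms=bot.camera_model("scene")
R=[b[0] for b in blobs(T,"red",(160,150,310,260))];B=[b[0] for b in blobs(T,"blue",(160,150,310,260))]
rows=[np.array(B)]+[np.array(R)[i::3] for i in range(3)]
sc=[(246.1,181.3),(236.6,182.9),(227.3,184.7),(218.1,186.9)]
for r,s in zip(rows,sc): print("tri",tri([ray(mt,r.mean(0)),ray(ms,s)]))
P=np.array([[onz(*ray(mt,p),.091) for p in r] for r in rows])
c=P.mean(1);print("row centres\n",c.round(4),"spacing",np.linalg.norm(np.diff(c,axis=0),axis=1),"cap pitch",np.linalg.norm(np.diff(P,axis=1),axis=2).mean())
d=np.mean([r[0]-r[-1] for r in P],0);yaw1=np.arctan2(d[1],d[0])
e=c[0]-c[3];print("lane dir from caps perp: d",np.degrees(np.arctan2(d[1],d[0])),"row dir",np.degrees(np.arctan2(e[1],e[0])))
kt=tri([ray(mt,(187.4,207.6)),ray(ms,(286,165.5))]);print("key",kt,onz(*ray(mt,(187.4,207.6)),.107))
# feeder long edges
for name,uv,z in [("rail right end",(347,235),.04),("rail left",(216,207),.04),("pad1",(216,190),.065),("pad2",(208,222),.065)]: print(name,onz(*ray(mt,uv),z).round(4))
E
```

```text
tri (array([0.52083818, 0.00091506, 0.08553283]), [np.float64(0.0007301083994627651), np.float64(0.0007301083994629037)])
tri (array([ 0.51527759, -0.0253116 ,  0.08620423]), [np.float64(0.0010538405346549574), np.float64(0.0010538405346548886)])
tri (array([ 0.51008277, -0.05098951,  0.08627971]), [np.float64(0.0012371707398056802), np.float64(0.0012371707398056745)])
tri (array([ 0.50490486, -0.07677774,  0.08513639]), [np.float64(0.0008619761863487863), np.float64(0.0008619761863487184)])
row centres
 [[ 0.5212  0.0013  0.091 ]
 [ 0.5158 -0.0245  0.091 ]
 [ 0.5107 -0.0499  0.091 ]
 [ 0.5054 -0.0758  0.091 ]] spacing [0.02632499 0.02588355 0.02647826] cap pitch 0.021815384544630688
lane dir from caps perp: d -11.591176446883434 row dir 78.433467063637
key (array([0.53085661, 0.12481141, 0.10176192]), [np.float64(0.0009868262964824663), np.float64(0.0009868262964825658)]) [0.53124631 0.12470383 0.107     ]
rail right end [ 0.4787 -0.2097  0.04  ]
rail left [0.5346 0.0748 0.04  ]
pad1 [0.5703 0.0725 0.065 ]
pad2 [0.5021 0.088  0.065 ]
```

```bash
cat >> h.py <<'E'
th=np.radians(78.42);u=np.array([np.cos(th),np.sin(th)]);w=np.array([-u[1],u[0]])
A0=np.array([.5212,.0013]) # row a at start
def lane(p): q=np.array(p)[:2]-A0; return q@u, q@w   # mm ahead of rack a start, left of lane
E
python3 - <<'E'
from h import *
mt=bot.camera_model("top")
for n,uv,z in [("bottlecap",(349,152.5),.125),("tubetop",(234,121),.114),("carton",(288,139),.072),("dish",(398,214),.048),("key",(187.4,207.6),.107),("pad1",(216,190),.065),("pad2",(208,222),.065),("railend",(347,235),.04)]:
    p=onz(*ray(mt,uv),z); print(n,p.round(3),np.round(lane(p),3))
s=bot.observe();print(s["time"],s["ee_pos"],lane(s["ee_pos"]))
E
```

```text
bottlecap [ 0.645 -0.198  0.125] [-0.17  -0.161]
tubetop [0.708 0.033 0.114] [ 0.068 -0.177]
carton [ 0.68  -0.079  0.072] [-0.047 -0.172]
dish [ 0.526 -0.316  0.048] [-0.31  -0.068]
key [0.531 0.125 0.107] [0.123 0.015]
pad1 [0.57  0.072 0.065] [ 0.08  -0.034]
pad2 [0.502 0.088 0.065] [0.081 0.036]
railend [ 0.479 -0.21   0.04 ] [-0.215 -0.001]
0.15 [ 0.20563439 -0.64239072  0.26267516] (np.float64(-0.6939340126425733), np.float64(0.17993050539512262))
```

>>> {"api": "play_rows", "payload": {"targets": "21 38 0 5;21 38 0 5;21 38 0 5;21 38 0 5;21 38 0 5;21 38 0 5;21 38 0 5;21 38 0 5;21 38 0 5;21 38 0 5;21 38 0 5;0 0 0 0", "jaw": 0.68}}

```text
time: 1.65
ee_pos: [0.4396, -0.2093, 0.2582]
orientation: [[0.963, -0.268, -0.005], [-0.268, -0.963, 0.003], [-0.006, -0.002, -1.0]]
contact_force: [0.4, -0.3, -1.2]
finger_gap: 0.0599
```

```bash
cat >> h.py <<'E'
def stat():
    s=bot.observe();R=s["orientation"];p=s["ee_pos"]
    a=np.degrees(np.arctan2(R[1,0],R[0,0]))
    print("t %.2f"%s["time"],"p",(p*1000).round(1),"lane",(np.array(lane(p))*1000).round(1),"yaw %.2f turn needed %.2f"%(a,(np.degrees(th)-90)-a),"tilt",R[:2,2].round(4),"F",s["contact_force"].round(2),"gap %.4f"%s["finger_gap"]);return s
def goto(x,y,z):
    s=bot.observe();g=A0+u*x+w*y;print("delta mm",((np.array([*g,z])-s["ee_pos"])*1000).round(1))
E
python3 -c "
from h import *
stat();goto(-.125,0,.11)
"
```

```text
t 1.65 p [ 439.6 -209.3  258.2] lane [-222.7   37.7] yaw -15.56 turn needed 3.98 tilt [-0.0052  0.0035] F [ 0.44 -0.26 -1.24] gap 0.0599
delta mm [  56.5   88.2 -148.2]
```

>>> {"api": "play_rows", "payload": {"targets": "19 29 -20 2;19 29 -20 2;19 29 -20 0;0 0 0 0"}}

```text
time: 2.15
ee_pos: [0.4969, -0.1235, 0.1968]
orientation: [[0.979, -0.203, -0.005], [-0.203, -0.979, -0.0], [-0.005, 0.001, -1.0]]
contact_force: [-0.4, -0.2, -0.4]
finger_gap: 0.0597
```

```bash
python3 - <<'E'
from h import *
s=stat();goto(-.125,0,.11);T=wristT(s);im=bot.read_camera("wrist");cv2.imwrite("pics/w1.png",im[:,:,::-1]);np.save("w1.npy",T)
for c in ["red","blue","green"]: print(c,blobs(im,c,(0,0,512,384),30))
E
```

```text
t 2.15 p [ 496.9 -123.5  196.8] lane [-127.1   -1.2] yaw -11.70 turn needed 0.12 tilt [-0.0054 -0.0004] F [-0.38 -0.23 -0.37] gap 0.0597
delta mm [ -0.8   2.3 -86.8]
red [([200.3, 79.1], 327), ([228.6, 79.0], 308), ([256.6, 79.0], 300), ([284.7, 78.9], 305), ([312.9, 78.7], 317), ([202.4, 114.8], 295), ([256.8, 114.3], 262), ([311.0, 114.4], 283), ([229.6, 114.5], 268), ([283.7, 114.4], 262), ([204.2, 147.6], 261), ([230.5, 147.6], 248), ([256.6, 147.6], 241), ([282.9, 147.4], 243), ([309.2, 147.3], 262)]
blue [([314.7, 40.6], 370), ([198.1, 41.0], 365), ([227.1, 40.9], 341), ([256.3, 40.9], 334), ([285.6, 40.9], 346), ([418.8, 86.6], 139), ([471.8, 253.4], 59)]
green []
```

View pics/w1.png

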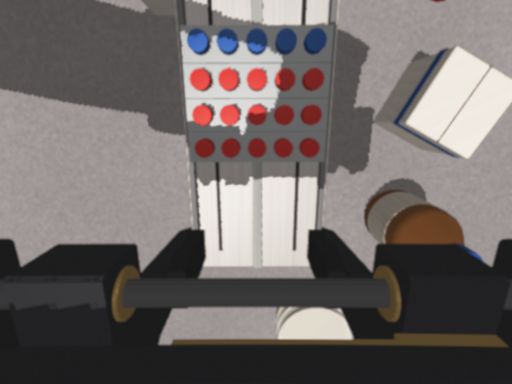

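The wrist view shows the tool square to the lane and centred: rear caps at row 147, centre column 256.6. I'll cross-check position and height against the top view.

```bash
python3 - <<'E'
from h import *
T=np.load("w1.npy");mw=bot.camera_model("wrist");mt=bot.camera_model("top")
for n,w_,t in [("d",(256.6,147.5),(285.8,221.9)),("a",(256.3,40.9),(248.4,213.6))]:
    r=ray(mw,w_,T);p=onz(*r,.091);print(n,p.round(4),np.round(lane(p),4),tri([r,ray(mt,t)]))
# rear rack top edge at row~160, z .079
for v in (160,161,162):
    p=onz(*ray(mw,(256.6,v),T),.079);print(v,np.round(lane(p),4))
E
```

```text
d [ 0.5072 -0.0773  0.091 ] [-0.0798 -0.0021] (array([ 0.50662499, -0.07520955,  0.10909355]), [np.float64(0.0010634800933016534), np.float64(0.001063480093301682)])
a [ 0.5227 -0.001   0.091 ] [-0.002  -0.0019] (array([0.52213939, 0.00163944, 0.0804083 ]), [np.float64(0.0010002225981168504), np.float64(0.0010002225981168747)])
160 [-0.0919 -0.0021]
161 [-0.0928 -0.0021]
162 [-0.0937 -0.0021]
```

Heights and positions agree to about 2 mm. Next I'll lower behind the rear rack.

>>> {"api": "play_rows", "payload": {"targets": "0 1 -30 0;0 1 -30 0;0 0 -30 0;0 0 -22 0;0 0 -8 0;0 0 0 0"}}

```text
time: 2.95
ee_pos: [0.498, -0.1327, 0.0814]
orientation: [[0.977, -0.212, 0.005], [-0.212, -0.977, -0.008], [0.007, 0.007, -1.0]]
contact_force: [-0.7, 0.1, 0.6]
finger_gap: 0.0599
```

```bash
python3 - <<'E'
from h import *
s=stat();goto(-.102,-.001,.073);im=bot.read_camera("scene");cv2.imwrite("pics/s2.png",cv2.resize(im[130:270,100:310],None,fx=3.5,fy=3.5,interpolation=cv2.INTER_CUBIC)[:,:,::-1])
E
```

```text
t 2.95 p [ 498.  -132.7   81.4] lane [-136.    -4.2] yaw -12.25 turn needed 0.67 tilt [ 0.0051 -0.0085] F [-0.72  0.1   0.63] gap 0.0599
delta mm [ 3.7 33.9 -8.4]
```

View pics/s2.png

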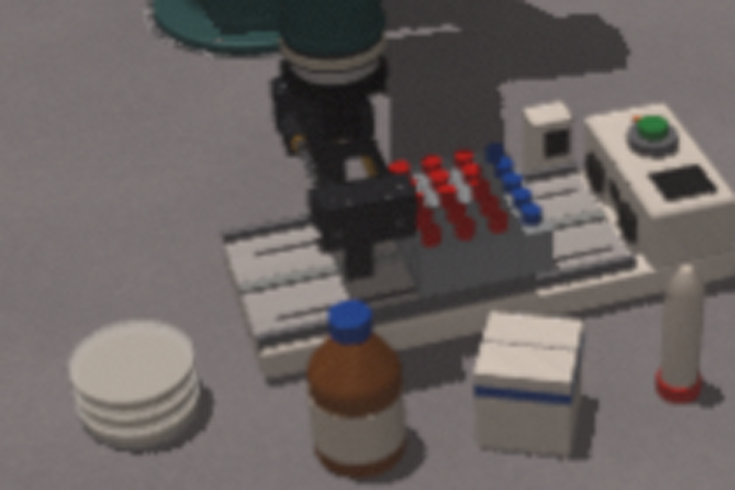

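The fingers are behind the rear rack and clear of the caps. The pose drifted about 9 mm back during the descent, so I'll go down the last bit and correct.

>>> {"api": "play_rows", "payload": {"targets": "-1 4 -4 0.3;-1 4 -4 0.3;0 3 -1 0;0 0 0 0"}}

```text
time: 3.5
ee_pos: [0.4982, -0.1216, 0.0752]
orientation: [[0.98, -0.201, 0.011], [-0.201, -0.98, -0.01], [0.013, 0.008, -1.0]]
contact_force: [-0.2, 0.1, -0.9]
finger_gap: 0.0597
```

```bash
python3 -c "
from h import *
stat();goto(-.102,-.001,.073)"
```

```text
t 3.50 p [ 498.2 -121.6   75.2] lane [-125.    -2.1] yaw -11.59 turn needed 0.01 tilt [ 0.0108 -0.0101] F [-0.17  0.11 -0.9 ] gap 0.0597
delta mm [ 3.5 22.8 -2.2]
```

>>> {"api": "play_rows", "payload": {"targets": "0.5 4 0 0;0.5 4 0 0;0.5 4 0 0;0.5 4 0 0;0.5 3 0 0;0 0 0 0"}}

```text
time: 4.25
ee_pos: [0.5012, -0.1009, 0.0754]
orientation: [[0.98, -0.2, 0.011], [-0.2, -0.98, -0.01], [0.013, 0.008, -1.0]]
contact_force: [-0.1, 0.0, 0.6]
finger_gap: 0.0599
```

```bash
python3 - <<'E'
from h import *
s=stat();T=wristT(s);im=bot.read_camera("wrist");cv2.imwrite("pics/w3.png",im[:,:,::-1])
mw=bot.camera_model("wrist")
b=[x[0] for x in blobs(im,"red",(150,0,360,384),60)]+[x[0] for x in blobs(im,"blue",(150,0,360,384),60)]
for x in b: print(np.round(x),(np.array(lane(onz(*ray(mw,x,T),.091)))*1000).round(1))
E
```

```text
t 4.25 p [ 501.2 -100.9   75.4] lane [-104.2   -0.9] yaw -11.54 turn needed -0.04 tilt [ 0.0112 -0.0102] F [-0.13  0.05  0.6 ] gap 0.0599
[316. 101.] [-27.1 -23.1]
[198. 101.] [-27.1  19.5]
[258. 101.] [-27.1  -1.9]
[156. 103.] [-27.8  34.6]
[355. 104.] [-27.8 -37.2]
[158. 170.] [-52.3  36.3]
[203. 171.] [-52.6  19.2]
[257. 171.] [-52.7  -1.8]
[311. 170.] [-52.5 -23. ]
[352. 169.] [-51.9 -38.9]
[350. 228.] [-76.8 -40.6]
[161. 230.] [-77.3  37.8]
[206. 231.] [-77.8  19.2]
[257. 230.] [-77.7  -1.9]
[308. 230.] [-77.7 -23. ]
[194.  22.] [-2.4 19.4]
[257.  22.] [-2.3 -1.8]
[320.  22.] [ -2.3 -22.8]
[153.  28.] [-4.4 33.2]
[358.  29.] [ -4.3 -35.6]
```

View pics/w3.png

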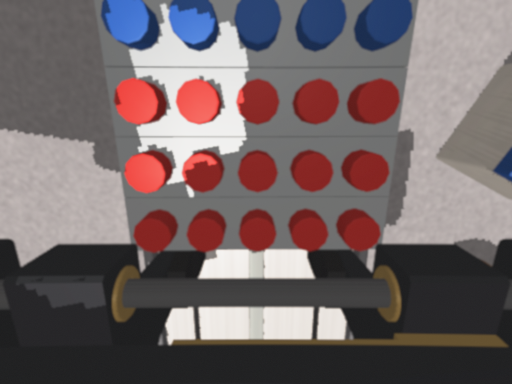

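Row 230 shows the rear caps and the fingers just behind the rack, about 4 mm short of contact. Now I'll start pushing.

>>> {"api": "play_rows", "payload": {"targets": "0.8 3 0 0;0.8 3 0 0;0.8 3 0 0;0.8 4 0 0;0.8 4 0 0;0.8 4 0 0;0.8 4 0 0;0.8 4 0 0"}}

```text
time: 5.3
ee_pos: [0.5076, -0.072, 0.0754]
orientation: [[0.98, -0.2, 0.011], [-0.2, -0.98, -0.013], [0.013, 0.011, -1.0]]
contact_force: [-1.2, -2.5, 0.2]
finger_gap: 0.06
```

```bash
cat >> h.py <<'E'
def caps(name="wrist",save=None):
    s=stat();im=bot.read_camera(name)
    if save: cv2.imwrite(save,im[:,:,::-1])
    if name=="wrist":
        T=wristT(s);m=bot.camera_model(name);roi=(150,0,360,384)
    else: T=None;m=bot.camera_model(name);roi=(160,150,310,260)
    for c in ("blue","red"):
        q=[np.array(lane(onz(*ray(m,x[0],T),.091)))*1000 for x in blobs(im,c,roi,60 if T is not None else 8)]
        q=sorted(q,key=lambda t:-t[0]);print(c,[tuple(float(round(z,1)) for z in t) for t in q])
E
python3 -c "
from h import *
caps('wrist','pics/w4.png')"
```

```text
t 5.30 p [507.6 -72.   75.4] lane [-74.5  -1.4] yaw -11.54 turn needed -0.04 tilt [ 0.0106 -0.013 ] F [-1.22 -2.48  0.15] gap 0.0600
blue [(26.4, -2.1), (26.3, -23.2), (26.3, 19.1), (23.9, 32.7), (23.8, -36.2)]
red [(1.4, -2.3), (1.4, 19.1), (1.4, -23.5), (0.7, 34.2), (0.7, -37.7), (-23.0, -39.4), (-23.4, 35.8), (-23.6, -23.4), (-23.7, 18.8), (-23.8, -2.3), (-47.7, -41.1), (-48.0, 37.3), (-48.4, -23.5), (-48.4, -2.3), (-48.5, 18.7)]
```

Pushing smoothly with about 2.7 N; all four racks have moved 29 mm together. About 38 mm remain.

>>> {"api": "play_rows", "payload": {"targets": "0.8 4 0 0;0.8 4 0 0;0.8 4 0 0;0.8 4 0 0;0.8 4 0 0;0.8 4 0 0;0.8 3 0 0"}}

```text
time: 6.22
ee_pos: [0.5135, -0.0428, 0.0754]
orientation: [[0.98, -0.2, 0.01], [-0.2, -0.98, -0.013], [0.013, 0.01, -1.0]]
contact_force: [-1.3, -3.3, 0.3]
finger_gap: 0.0599
```

```bash
python3 -c "
from h import *
caps('wrist','pics/w5.png');caps('top','pics/t5.png')"
```

```text
t 6.22 p [513.5 -42.8  75.4] lane [-44.8  -1.3] yaw -11.54 turn needed -0.04 tilt [ 0.0104 -0.0128] F [-1.3  -3.34  0.34] gap 0.0599
blue [(56.1, -2.0), (56.1, -23.1), (56.0, 19.2), (53.7, 32.8), (53.6, -36.1)]
red [(31.2, -2.2), (31.2, 19.2), (31.2, -23.4), (30.5, 34.3), (30.5, -37.6), (6.8, -39.3), (6.4, 36.0), (6.2, -23.3), (6.1, 18.9), (6.0, -2.2), (-17.9, -41.0), (-18.2, 37.4), (-18.6, -2.2), (-18.6, -23.4), (-18.7, 18.9)]
t 6.28 p [513.6 -42.5  75.4] lane [-44.4  -1.3] yaw -11.54 turn needed -0.04 tilt [ 0.0105 -0.0124] F [-0.15 -2.41  0.29] gap 0.0600
blue [(57.7, -43.8)]
red []
```

View pics/w5.png

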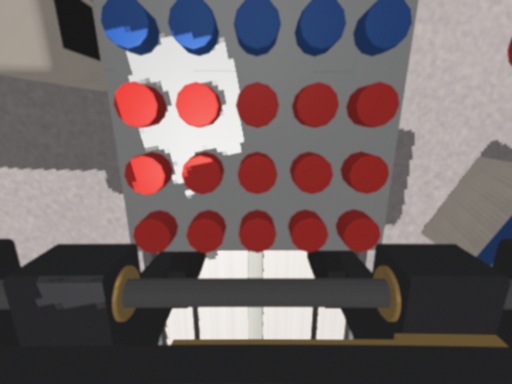

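View pics/t5.png

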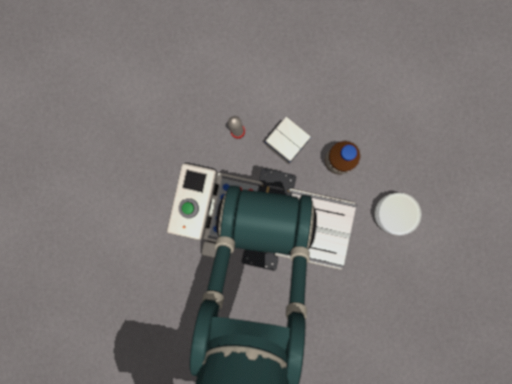

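The row is closed up and about 10 mm remain. I'll go slowly and watch for the force to rise.

>>> {"api": "play_rows", "payload": {"targets": "0.5 2.5 0 0;0.5 2.5 0 0;0.4 2 0 0;0.4 2 0 0"}}

```text
time: 6.82
ee_pos: [0.5153, -0.0347, 0.0754]
orientation: [[0.98, -0.199, 0.01], [-0.199, -0.98, -0.015], [0.013, 0.013, -1.0]]
contact_force: [-3.1, -15.4, 1.5]
finger_gap: 0.06
```

```bash
python3 -c "
from h import *
stat()"
```

```text
t 6.83 p [515.3 -34.7  75.4] lane [-36.4  -1.4] yaw -11.47 turn needed -0.11 tilt [ 0.01   -0.0154] F [ -3.06 -15.39   1.47] gap 0.0600
```

>>> {"api": "play_rows", "payload": {"targets": "0.4 2 0 0;0.4 2 0 0;0 0.5 0 0"}}

```text
time: 7.2
ee_pos: [0.5153, -0.0349, 0.0755]
orientation: [[0.98, -0.198, 0.008], [-0.198, -0.98, -0.023], [0.013, 0.021, -1.0]]
contact_force: [-0.1, -2.9, 0.4]
finger_gap: 0.0599
```

```bash
python3 -c "
from h import *
caps('wrist','pics/w6.png')
im=bot.read_camera('scene');cv2.imwrite('pics/s6.png',cv2.resize(im[130:270,100:310],None,fx=3.5,fy=3.5,interpolation=cv2.INTER_CUBIC)[:,:,::-1])"
```

```text
t 7.20 p [515.3 -34.9  75.5] lane [-36.6  -1.5] yaw -11.43 turn needed -0.15 tilt [ 0.0081 -0.0235] F [-0.11 -2.92  0.42] gap 0.0599
blue [(64.3, -2.1), (64.3, -23.2), (64.2, 19.1), (61.9, 32.6), (61.8, -35.9)]
red [(39.4, -23.5), (39.4, -2.3), (39.4, 19.1), (38.7, 34.1), (38.7, -37.6), (15.1, -39.3), (14.6, 35.8), (14.4, -23.5), (14.3, 18.8), (14.3, -2.3), (-9.6, -41.1), (-10.0, 37.2), (-10.3, -2.4), (-10.4, -23.5), (-10.5, 18.7)]
```

View pics/s6.png

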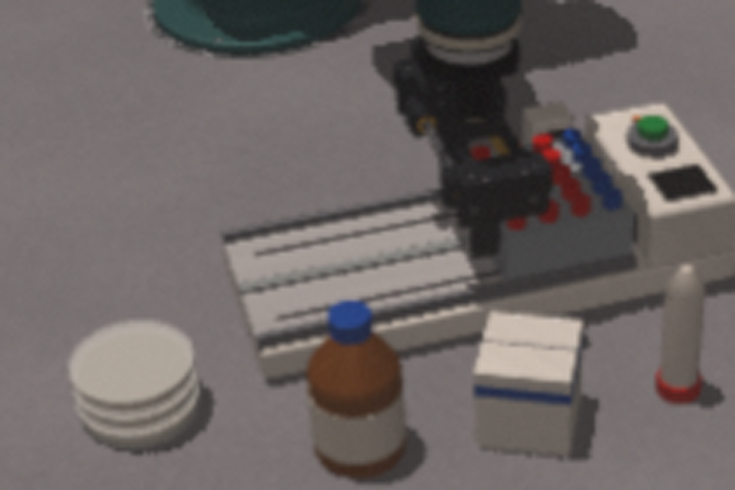

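View pics/w6.png

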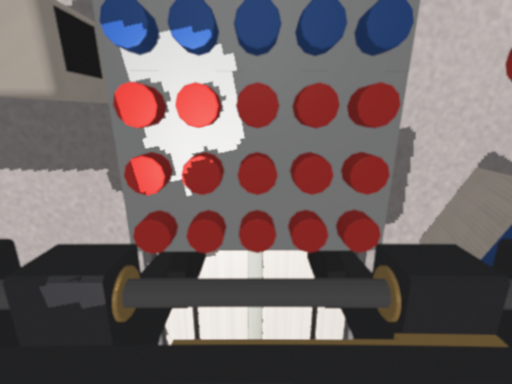

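The TCP did not advance with two more pushes at 15 N, so the row is home. Now I'll back off straight, then rise.

>>> {"api": "play_rows", "payload": {"targets": "-0.5 -3 0 0;-1 -6 0 0;-2 -8 0 0;-2 -10 0 0;-2 -8 5 0;0 0 30 0;0 0 30 0;0 0 30 0;0 0 0 0", "squeeze": 10}}

```text
time: 8.43
ee_pos: [0.5063, -0.0722, 0.1736]
orientation: [[0.98, -0.201, 0.008], [-0.2, -0.98, -0.02], [0.012, 0.018, -1.0]]
contact_force: [-0.5, 0.1, 0.2]
finger_gap: 0.0604
```

```bash
python3 -c "
from h import *
caps('wrist','pics/w7.png')
im=bot.read_camera('scene');cv2.imwrite('pics/s7.png',cv2.resize(im[130:270,100:310],None,fx=3.5,fy=3.5,interpolation=cv2.INTER_CUBIC)[:,:,::-1])"
```

```text
t 8.43 p [506.3 -72.2 173.6] lane [-75.   -0.2] yaw -11.56 turn needed -0.02 tilt [ 0.0079 -0.0203] F [-0.46  0.14  0.21] gap 0.0604
blue [(61.1, -44.2), (61.0, -23.0), (61.0, -1.8), (60.9, 19.4), (60.7, 40.7)]
red [(38.4, -45.1), (38.2, -23.4), (38.1, -1.8), (38.1, 41.1), (38.1, 19.7), (12.7, -45.0), (12.7, -2.1), (12.7, 19.4), (12.6, 41.0), (12.5, -23.5), (-12.7, -45.1), (-12.8, -23.6), (-12.8, 40.9), (-13.0, 19.5), (-13.0, -2.0)]
```

View pics/s7.png

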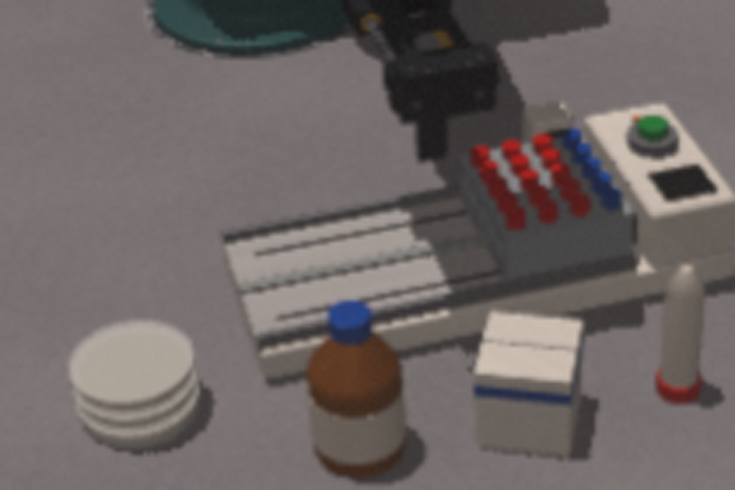

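View pics/w7.png

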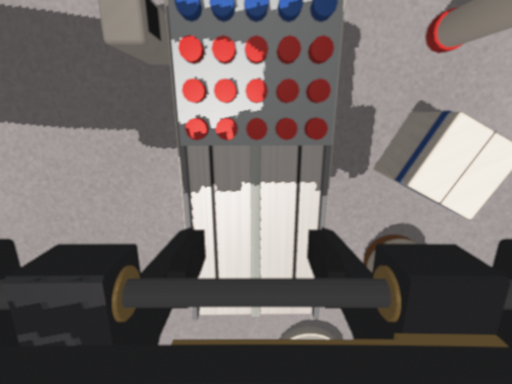

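The racks are closed up, square and standing flat. I'll close the fingers and go towards the key.

>>> {"api": "play_rows", "payload": {"targets": "5 35 5 0;5 35 5 0;5 35 5 0;0 0 0 0;0 0 0 0", "jaw": 0}}

```text
time: 9.15
ee_pos: [0.5135, 0.0345, 0.1765]
orientation: [[0.979, -0.202, -0.013], [-0.202, -0.979, -0.02], [-0.009, 0.022, -1.0]]
contact_force: [-0.5, -0.5, 0.1]
finger_gap: 0.0119
```

```bash
python3 - <<'E'
from h import *
s=stat();T=wristT(s);im=bot.read_camera("wrist");cv2.imwrite("pics/w8.png",im[:,:,::-1])
mw=bot.camera_model("wrist");mt=bot.camera_model("top")
for b in blobs(im,"green",(0,0,512,384),40):
    r=ray(mw,b[0],T);print(b,onz(*r,.107).round(4),tri([r,ray(mt,(187.4,207.6))]))
E
```

```text
t 9.15 p [513.5  34.5 176.5] lane [31.  14.2] yaw -11.65 turn needed 0.07 tilt [-0.0131 -0.0198] F [-0.5  -0.48  0.12] gap 0.0119
([257.1, 80.3], 1082) [0.533  0.1248 0.107 ] (array([0.53213748, 0.12501794, 0.10528961]), [np.float64(0.0008639347777140703), np.float64(0.0008639347777140574)])
```

View pics/w8.png

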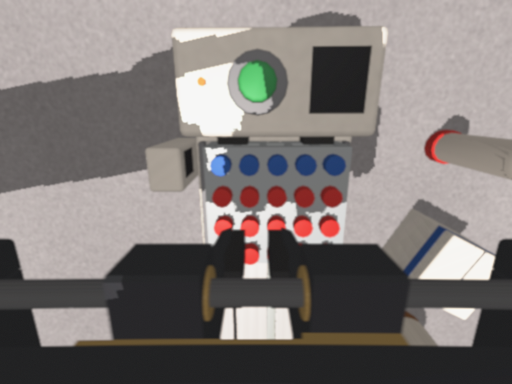

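Rack a sits against the pads, and the key is seen at (257,80). Two views put it at (0.532, 0.125) with its top at 105 mm (107 by the text). Moving over it.

>>> {"api": "play_rows", "payload": {"targets": "6 30 0 0;6 30 0 0;6 29 0 0;2 5 -5 0;0 0 0 0", "jaw": 0}}

```text
time: 9.82
ee_pos: [0.5322, 0.124, 0.1679]
orientation: [[0.978, -0.21, -0.019], [-0.21, -0.977, -0.022], [-0.014, 0.026, -1.0]]
contact_force: [0.2, -0.1, -0.6]
finger_gap: 0.0006
```

```bash
python3 -c "
from h import *
s=stat();print((np.array([.5322,.1253,.132])-s['ee_pos']-.025*s['orientation'][:,2]*[1,1,0])*1000)"
```

```text
t 9.82 p [532.2 124.  167.9] lane [122.5  13.8] yaw -12.12 turn needed 0.54 tilt [-0.0186 -0.0224] F [ 0.23 -0.14 -0.6 ] gap 0.0006
[  0.4276887    1.81112284 -35.85245093]
```

>>> {"api": "play_rows", "payload": {"targets": "0 2 -10 0.5;0 1 -10 0;0 0 -8 0;0 0 0 0"}}

```text
time: 10.32
ee_pos: [0.531, 0.1242, 0.1368]
orientation: [[0.979, -0.203, -0.021], [-0.204, -0.979, -0.024], [-0.016, 0.027, -0.999]]
contact_force: [0.1, 0.7, 0.6]
finger_gap: 0.0006
```

```bash
python3 -c "
from h import *
s=stat();print((np.array([.5322,.1253,.132])-s['ee_pos']-.025*s['orientation'][:,2]*[1,1,0])*1000)
im=bot.read_camera('scene');cv2.imwrite('pics/s9.png',cv2.resize(im[130:270,100:310],None,fx=3.5,fy=3.5,interpolation=cv2.INTER_CUBIC)[:,:,::-1])"
```

```text
t 10.32 p [531.  124.2 136.8] lane [122.4  15.1] yaw -11.76 turn needed 0.18 tilt [-0.0209 -0.0237] F [0.09 0.74 0.63] gap 0.0006
[ 1.71982006  1.66198022 -4.7576242 ]
```

View pics/s9.png

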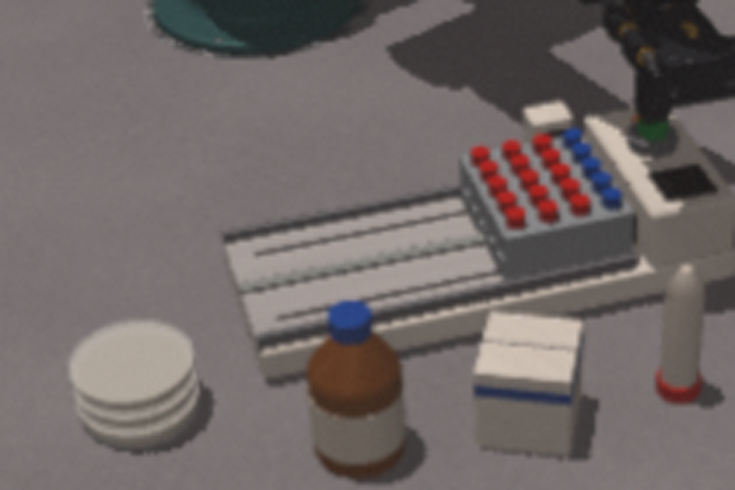

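The fingers are right over the green key. Now pressing it.

>>> {"api": "play_rows", "payload": {"targets": "1 1 -4 0;0.5 0.5 -4 0;0 0 -4 0;0 0 -4 0"}}

```text
time: 10.88
ee_pos: [0.5337, 0.126, 0.1259]
orientation: [[0.979, -0.203, -0.02], [-0.203, -0.979, -0.024], [-0.014, 0.028, -1.0]]
contact_force: [-15.3, -3.8, 37.8]
finger_gap: 0.0005
```

```bash
python3 -c "
from h import *
stat()"
```

```text
t 10.88 p [533.7 126.  125.9] lane [124.7  12.7] yaw -11.74 turn needed 0.16 tilt [-0.0196 -0.0241] F [-15.31  -3.82  37.78] gap 0.0005
```

The tip stands at 101 mm with 38 N up, so the key is bottomed out: 6 mm below its up height. Releasing.

>>> {"api": "play_rows", "payload": {"targets": "0 0 4 0;0 0 8 0;0 0 20 0;0 0 25 0;0 -10 25 0;-5 -40 10 0;-5 -40 10 0;-5 -40 5 0;-10 -40 0 0;-10 -40 0 0;-10 -40 0 0;0 0 0 0"}}

```text
time: 12.38
ee_pos: [0.4897, -0.1295, 0.2377]
orientation: [[0.98, -0.2, -0.01], [-0.2, -0.98, -0.023], [-0.005, 0.025, -1.0]]
contact_force: [-1.1, 0.4, 0.1]
finger_gap: 0.0006
```

```bash
python3 - <<'E'
from h import *
s=stat()
im=bot.read_camera('scene');cv2.imwrite('pics/s10.png',cv2.resize(im[130:270,100:310],None,fx=3.5,fy=3.5,interpolation=cv2.INTER_CUBIC)[:,:,::-1])
print(blobs(im,"green",(200,150,310,215)))
caps('top','pics/t10.png');t=cv2.imread("pics/t10.png")
cv2.imwrite("pics/t10b.png",cv2.resize(t[95:275,160:430],None,fx=2.9,fy=2.9,interpolation=cv2.INTER_CUBIC))
print(blobs(t[:,:,::-1].copy(),"green",(160,150,310,260)))
E
```

```text
t 12.38 p [ 489.7 -129.5  237.7] lane [-134.5    4.5] yaw -11.54 turn needed -0.04 tilt [-0.01   -0.0235] F [-1.06  0.4   0.12] gap 0.0006
[([286.0, 165.5], 24)]
t 12.43 p [ 490.  -128.4  237.6] lane [-133.3    4.5] yaw -11.48 turn needed -0.10 tilt [-0.0099 -0.0228] F [-0.62  0.87  0.67] gap 0.0007
blue [(65.5, -44.2), (65.4, 21.7), (65.2, -22.2), (65.1, 43.5), (64.9, -0.3)]
red [(39.6, -0.0), (39.5, -44.0), (39.3, -22.4), (39.3, 21.8), (38.6, 43.5), (13.6, 21.4), (13.6, -0.3), (13.5, -22.2), (13.4, -43.8), (13.3, 43.6), (-12.1, 43.0), (-12.1, 21.6), (-12.4, -22.9), (-12.5, -0.6), (-12.6, -44.0)]
[([187.4, 207.5], 90)]
```

View pics/s10.png

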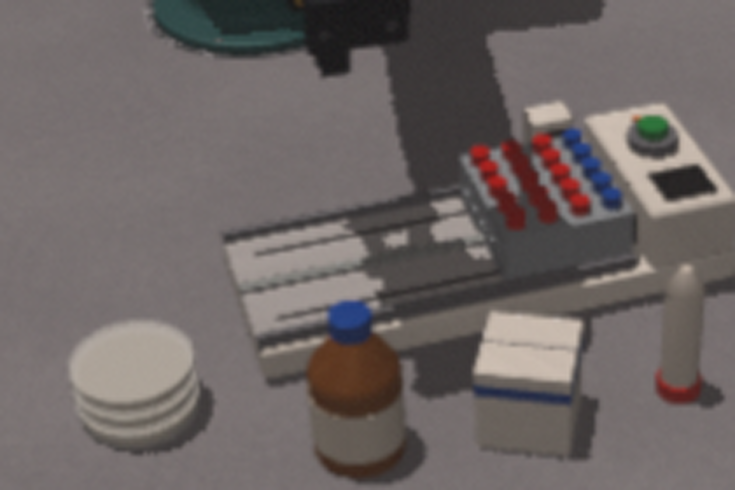

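View pics/t10b.png

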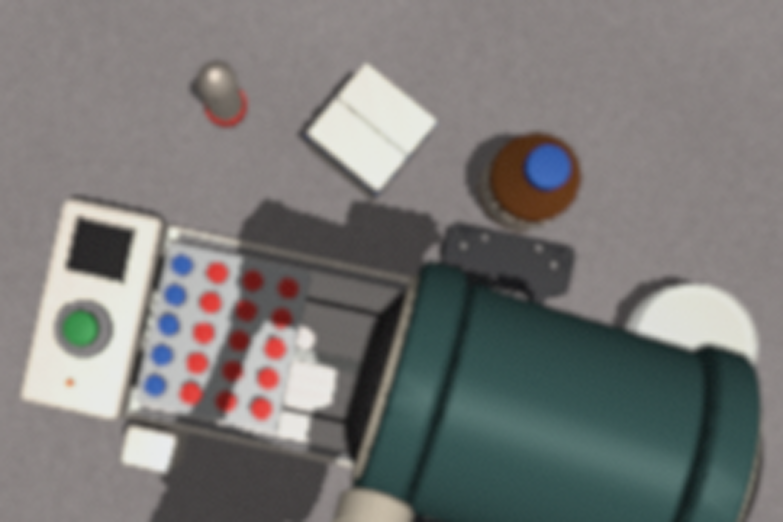

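Spacing is right (26 mm each, all within 1 mm of the centre line), the key is back at its starting pixel, and nothing else has moved. As a last check I'll measure how far the rack is from the stop, using the pad edges in the first top picture.

```bash
python3 - <<'E'
from h import *
mt=bot.camera_model("top");t=cv2.imread("pics/top0.png");g=cv2.cvtColor(t,cv2.COLOR_BGR2GRAY)
for y0 in (187,189,191,219,221,223): print(y0,g[y0,202:226])
# subpixel right (rack-side) edge of the pads at their bottom front edge z=.041 ; head left/right edges z=.085
def edge(rows,a,b,lev):
    for y in rows:
        r=g[y].astype(float); i=a+int(np.argmin(r[a:b])); 
        while r[i+1]<lev: i+=1
        x=i+(lev-r[i])/(r[i+1]-r[i]); print(y,round(x,2),(np.array(lane(onz(*ray(mt,(x,y)),.041)))*1000).round(1))
edge((187,189,191),210,222,90);edge((219,221,223),203,216,90)
E
```

```text
187 [ 58 113 169 197 203 205 205 203 192 168 127  82  47  30  27  44  91 140
 168 175 175 169 165 166]
189 [ 85 142 184 201 204 204 204 199 181 149 107  68  40  27  30  64 114 156
 174 177 169 148 124 110]
191 [111 164 194 202 204 204 202 192 170 129  86  51  33  26  43  91 142 171
 179 180 180 178 177 173]
219 [202 188 159 118  75  43  28  26  45  99 154 180 187 187 188 188 188 188
 188 187 187 187 187 188]
221 [199 179 140  97  60  33  26  30  75 129 169 186 189 188 188 188 189 188
 190 189 189 190 189 189]
223 [191 165 123  78  45  27  25  40  93 150 181 189 189 190 189 190 190 192
 191 190 191 191 190 191]
187 217.98 [ 80.  -41.9]
189 217.52 [ 80.  -37.4]
191 216.98 [ 80.2 -32.9]
219 210.83 [79.7 29.5]
221 210.28 [80. 34.]
223 209.94 [79.7 38.4]
```

```bash
python3 -c "
from h import *
stat();print(bot.hand_in())"
```

```text
t 12.47 p [ 490.2 -127.6  237.6] lane [-132.5    4.5] yaw -11.41 turn needed -0.17 tilt [-0.0101 -0.0225] F [ 0.19 -0.45 -0.44] gap 0.0001
the job is handed in; nothing more can be done
None
```

I pushed the row home with two spread fingers on the rear face of the rear rack, backed off, pressed the load key with the closed fingers, let it up and handed in at about 12.5 s. No verdict came back, so what follows rests on my own checks.

- **Push:** the row moved at about 3 N. The force then rose to 15 N, and two further pushes moved the fingers no further.
- **Racks at the end:** the top view showed rows 25.8 mm apart (nominal 26), square, and within about 1 mm of the centre line.
- **Load key:** it bottomed out with the fingertips at 101 mm and 38 N, a full 6 mm of travel, but that is just under the 40 N limit for the arm and gripper body. Afterwards it was back at its starting pixel.
- **Bystanders:** the bottle, tube, carton and dishes look unmoved in the last pictures.

**Checks that disagreed:**
- **Distance to the stop:** from the pad edges, rack_a should sit at 66.9 mm when home. The last top view put its caps at 65.2 mm. That 1.7 mm difference is within the 2 mm calibration and the 3 mm allowed. The key's position, assuming it is centred on the drive head, puts home at about 65.0 mm.
- **Rear-cap height:** one two-view measurement gave 109 mm for the rear caps, where the text and the other view gave 91 and 85 mm. I did not rely on it.

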